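# Set up a transmission measurement on the optical rail

## Robot

A 6-joint arm with a two-finger parallel gripper is mounted at the origin on a cart in front of the work surface, level with it; the furniture and walls round the work are solid. World frame = base frame: x ahead of the robot, y to its left, z up, the work surface at z = 0. Lengths are in mm, angles in rad, forces in N, time in s.
With the tool pointing down it reaches from about 350 to 875 mm from the base axis. Payload 4.2 kg.
Tool frame: the origin (TCP) lies midway between the tips of the shut fingers; the grasp point (between the pads) lies 19 mm behind it; z points along the fingers, y is the line along which they close (so a half turn about z gives the same grasp; the last joint's range is limited). The gripper opens to 87 mm and grips with 3 to 60 N. Pads are 19 mm wide; open, the fingers measure 117 mm over their backs; the gripper's body (75 mm by 190 mm) begins 51 mm behind the grasp point.
Start: joints at [-0.948, 0.385, 0.008, 0, -1.194, -0.259], TCP at [222.407, -584.067, 222.55] pointing down, gripper open.
Joint ranges: [-3.14, 3.14], [-1.21, 2.06], [-1.07, 1.41], [-3.16, 2.05], [-2.99, -0.16], [-3.1, 3.1]. Speed limits (rad/s): [2.79, 2.79, 3.14, 3.14, 3.14, 3.14].

## Interface

Orientations are given as a 3x3 rotation matrix whose columns are the frame's x, y, z axes.
In Python, from station import bot gives the robot as it stands. The module is installed in compiled form; this text tells all that it offers.
- The arm moves only by the shell command python3 -m crank 'ROWS' [OPENING] [FORCE]. ROWS is a JSON object of lists of equal length, an entry for each row: "delta_pos": the shift along the tool's x, y, z in mm, a list of three; "spin": the turn about the tool's z in units of 6 degrees (1.0 is 6 degrees). A call has exactly 8 rows; each row is the pose to reach, as a shift and turn from the pose commanded when the call began, along the tool's axes at that moment; what a row does not reach only later rows make up. A row lasts 1/10 s, in which the tool goes at most 50 mm and 8.59 degrees, less where a joint would pass 70% of its speed; a pose out of reach is approached as far as the arm can. A call with a gripper value outside its range is refused whole. OPENING is the finger opening in mm, from 0 to 87, set as the call begins (- or left out, the last holds). The fingers move at their own pace and stop on an object; FORCE is the grip in N (left out, the last holds). Time passes only in rows, so rows that repeat a pose let the fingers close, or fill a call up. It gives the time, the measured TCP pose, the force, the opening and the grip force at its end, in the units of the state.
- bot.get_state(): the state, without advancing time (a new reading comes with each control period).
- bot.snapshot(name): name is "scene" or "top"; returns a dict with "color" (480x640x3 uint8, red, green, blue), "range_z" (480x640 float32, mm along the optical axis (not along the pixel's ray), 0 where there is no reading), "fx", "fy", "cx", "cy" (pixels), "R" (3x3) and "t" (3): a world point X has camera coordinates R X + t. Camera axes: x right, y down, z forward; pixel columns grow to the right and rows downward; lengths in mm; the calibration is good to about 2 mm. A picture is of the moment at which its call begins.
- bot.sign_off(): hands the job in; it is judged then, once.
Trained networks look in a picture, given as the dict that the camera call returned (one of the last four; its "shot" number tells which), for a name from the list of things; names that differ only in an ending like _2 or _b are one class to them, and where a whole thing is asked for, a point or a joint stands for the part that bears it (a point fixed in the world has none). Each returns a list of dicts, best first, with "conf" (0 to 1); they miss things now and then, are a little off and sometimes report something else, mostly with a low value. They report only what shows in the picture. A call takes as long as a camera call. They do not tell look-alikes from the thing itself.
- bot.outline_of(query, picture): "pixels" (480x640 bool, what is visible of it) and "box" ([left, top, right, bottom] in pixels, round what is visible of it).
The state is a dict: "clock": time; "joint_pos": joint angles; "joint_velocities": joint speeds; "tau": joint torques, N m; "ee_pos": TCP position; "tcp_rot": TCP orientation; "ft_force": force on the tool from outside, world axes, zero at the start; "ft_torque": the same for the moment, N m; "gripper_width": finger opening in mm; "grip_force": force on a finger pad.
Only numpy, scipy, OpenCV 4.12 (cv2) and the standard library are available. Lean on these libraries where they do the work, as an engineer would, in place of code of your own. Each camera call takes 0.05 s, during which the arm holds its last target. There are 200 camera calls.

## Task

Set up the transmission measurement on the optical rail, each carrier dropped fully home over the rail and upright, none tipped over on the way: the focusing lens (black tube) 70 mm before the sample cell on the laser's side, the large collecting lens 70 mm behind the cell, the power sensor 70 mm behind that with its window towards the laser, and the iris 60 mm in front of the laser's front face, between laser and focusing lens. Distances run along the rail to the middle of each carrier, good to about a centimetre; let go of everything at the end.

Things in the scene. Friction and masses are not known exactly. Their poses are not given: they have to be found in the camera images.
- rail: Straight bright aluminium optical rail, fixed, 500 mm long (its y axis), 40 wide (x), 21 high, top edges chamfered 4 mm, scale marks on top. Origin: middle of its underside, on the bench. The laser sits on its +y end; the beam runs towards its -y. A seated carrier's origin is 7 mm above the rail's; its thumbscrew needs no turning.
- laser: Laser head, fixed on the rail's +y (left) end: finned metal box 46 x 60 x 40 mm on a grey base, top 100 mm above the bench. Origin: middle of the base's underside, 7 mm above the bench; axes parallel to the rail's.
- laser_front (a point): Middle of the laser's front face (the round beam exit), 80 mm above the bench, 33 mm from the laser's origin along -y; axes parallel to the rail's.
- cell: Sample cell holder, fixed near the rail's middle: black 40 mm frame open on four sides with a clear square glass cell (white cap) in it, on a carrier like the others; top 110 mm above the bench. Origin: middle of the carrier's underside, 7 mm above the bench, on the rail's centre line; axes parallel to the rail's.
- iris: Iris: upright black square plate 41 mm wide (x) and high, 10 thick (y), small bore closed by leaves, thin 11 mm lever pin on top, on a loose grey saddle carrier 56 (x) x 40 (y) mm; its channel below, along y, 44 wide, 14 deep, fits the rail. Origin: middle of the carrier's underside; optic's middle 73 mm above it; y = optical axis, z up. Faces alike. Grip from above across x, 41 mm. 220 g.
- tube_lens: Focusing lens: short black round tube, 31 mm in diameter, 33 long (y), on a loose grey saddle carrier 56 (x) x 40 (y) mm; its channel below, along y, 44 wide, 14 deep, fits the rail. Origin: middle of the carrier's underside; optic's middle 73 mm above it; y = optical axis, z up. Ends alike. Grip from above across x at the tube's mid-height, 31 mm. 260 g.
- large_lens: Collecting lens: large clear round lens in an upright black square frame 56 mm wide (x) and high, 12 thick (y), on a loose grey saddle carrier 56 (x) x 40 (y) mm; its channel below, along y, 44 wide, 14 deep, fits the rail. Origin: middle of the carrier's underside; optic's middle 73 mm above it; y = optical axis, z up. Faces alike. Grip from above across x, 56 mm. 240 g.
- power_sensor: Power sensor: upright white disc 50 mm in diameter, 16 thick (y), dark round window on its +y face, on a loose grey saddle carrier 56 (x) x 40 (y) mm; its channel below, along y, 44 wide, 14 deep, fits the rail. Origin: middle of the carrier's underside; optic's middle 73 mm above it; y = optical axis, z up. Grip from above across x at mid-height, 50 mm. 240 g.
Not all that is in view belongs to the job. What is shaped like the iris but red is not meant.

How it is judged:
By the outcome, as a careful person would: the job done as asked, in the order asked, and still so for the second after the job is handed in, with the robot touching nothing.
It also fails if it takes over 106 s, if anything falls off the work surface, if the arm or the gripper's body presses on something with over 40 N, if the wrist force passes 120 N, or if a joint passes its speed limit or range.

## Working session

There is one attempt and no reset: what is moved stays moved. The work goes in short steps, Python scripts to look and compute and a shell command to move; the robot and the scene stay as the last step left them, time stands still between calls to the robot, and variables do not carry over. Pictures are saved under pics/ and viewed, at most 14 in all, crops included, and the job is handed in when it is done.

```bash
mkdir -p pics; cat > h.py <<'E'
import numpy as np, cv2
from station import bot
def save(p,n,box=None,s=1):
    c=p["color"][:,:,::-1]
    if box: c=c[box[1]:box[3],box[0]:box[2]]
    cv2.imwrite("pics/"+n,cv2.resize(c,None,fx=s,fy=s,interpolation=cv2.INTER_CUBIC))
def cloud(p):
    v,u=np.mgrid[0:480,0:640]; z=p["range_z"]
    c=np.stack([(u-p["cx"])/p["fx"]*z,(v-p["cy"])/p["fy"]*z,z],-1)
    w=(c-np.array(p["t"]))@np.array(p["R"]); w[z==0]=np.nan
    return w
E
python3 - <<'E'
from h import *
s=bot.get_state(); print(s["ee_pos"],np.round(s["tcp_rot"],3).tolist(),s["gripper_width"])
for n in("scene","top"):
    p=bot.snapshot(n); save(p,n+"0.png"); w=cloud(p)
    print(n,"cam at",-np.array(p["R"]).T@np.array(p["t"]), p["fx"])
    for q in["rail","laser","cell","iris","tube_lens","large_lens","power_sensor"]:
        for r in bot.outline_of(q,p)[:3]:
            m=r["pixels"]; x=w[m]; x=x[~np.isnan(x[:,0])]
            print(q,round(r["conf"],2),np.round(r["box"]).tolist(),m.sum(),np.round(np.median(x,0)).tolist() if len(x) else None,np.round(np.percentile(x,[3,97],axis=0)).tolist() if len(x) else None)
E
```

```text
[ 222.16933255 -583.50923746  221.45492198] [[-0.935, -0.356, -0.001], [-0.356, 0.935, 0.002], [0.0, 0.002, -1.0]] 86.88423219375208
scene cam at [ -3.10998567 610.49766226 820.08487177] 513.4994704650951
rail 0.84 [263.0, 214.0, 442.0, 334.0] 2678 [459.0, -30.0, 20.0] [[420.0, -294.0, 4.0], [496.0, 188.0, 24.0]]
rail 0.27 [370.0, 164.0, 397.0, 200.0] 527 [584.0, -319.0, 27.0] [[559.0, -348.0, 4.0], [614.0, -304.0, 88.0]]
laser 0.82 [261.0, 276.0, 301.0, 331.0] 1553 [476.0, 166.0, 82.0] [[462.0, 133.0, 17.0], [513.0, 188.0, 103.0]]
cell 0.65 [362.0, 217.0, 391.0, 263.0] 916 [447.0, -110.0, 65.0] [[428.0, -134.0, 17.0], [478.0, -97.0, 108.0]]
iris 0.71 [187.0, 317.0, 226.0, 368.0] 1166 [535.0, 314.0, 28.0] [[516.0, 287.0, 1.0], [557.0, 341.0, 95.0]]
iris 0.55 [206.0, 276.0, 244.0, 330.0] 905 [574.0, 225.0, 28.0] [[552.0, 205.0, 5.0], [607.0, 242.0, 94.0]]
tube_lens 0.63 [373.0, 164.0, 396.0, 200.0] 485 [584.0, -319.0, 27.0] [[559.0, -344.0, 3.0], [616.0, -305.0, 88.0]]
tube_lens 0.42 [207.0, 278.0, 245.0, 331.0] 956 [574.0, 225.0, 27.0] [[551.0, 202.0, 1.0], [610.0, 242.0, 94.0]]
larg
[... 626 characters left out ...]
0, 111.0]]
iris 0.93 [137.0, 221.0, 178.0, 245.0] 722 [539.0, 303.0, 26.0] [[519.0, 280.0, -1.0], [562.0, 337.0, 96.0]]
iris 0.78 [192.0, 196.0, 215.0, 231.0] 712 [581.0, 217.0, 27.0] [[554.0, 201.0, 0.0], [614.0, 239.0, 95.0]]
tube_lens 0.92 [464.0, 190.0, 495.0, 227.0] 767 [587.0, -322.0, 29.0] [[562.0, -346.0, 13.0], [617.0, -307.0, 89.0]]
large_lens 0.72 [338.0, 160.0, 367.0, 197.0] 628 [635.0, -73.0, 38.0] [[611.0, -98.0, 17.0], [663.0, -54.0, 104.0]]
power_sensor 0.63 [395.0, 173.0, 420.0, 208.0] 621 [619.0, -179.0, 29.0] [[597.0, -201.0, 13.0], [652.0, -164.0, 99.0]]
power_sensor 0.33 [467.0, 192.0, 496.0, 227.0] 788 [587.0, -322.0, 29.0] [[562.0, -346.0, 10.0], [618.0, -306.0, 89.0]]
```

View pics/scene0.png

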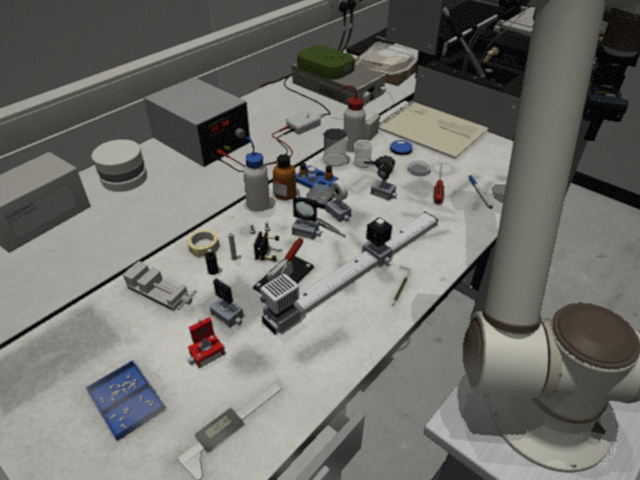

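View pics/top0.png

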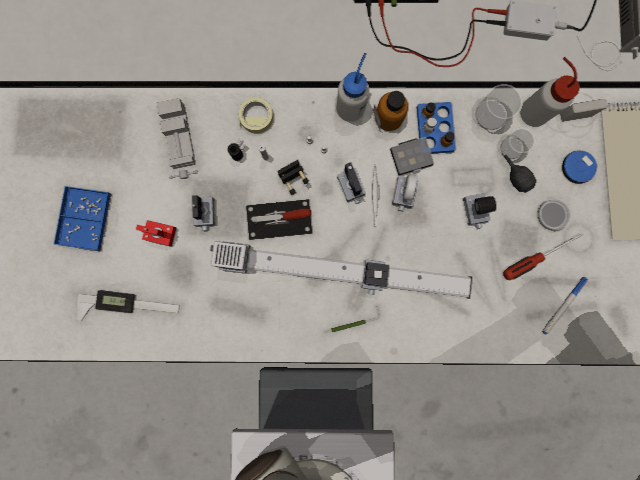

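Scene: the rail runs from the laser (top view 230,255) to (470,288), with the cell at (376,274). Possible mix-ups in the top view:
- **Iris:** black plate (203,210) or red one (157,233). I choose the black.
- **Tube lens:** black tube on a carrier (480,208), bulb (520,175), or loose black cylinders (235,151) and (293,176). I choose (480,208).
- **Large lens:** (351,183), in a black square frame.
- **Sensor:** (405,190), white disc on a carrier, or the grey box (411,156). I choose (405,190).

I'll check these in one close crop.

```bash
cat > meas.py <<'E'
from h import *
import sys
def fitrect(pts):
    r=cv2.minAreaRect(pts.astype(np.float32)); return np.round(r[0],1).tolist(),np.round(r[1],1).tolist(),round(r[2],1)
if __name__=="__main__":
    t=bot.snapshot("top"); s=bot.snapshot("scene")
    a=cv2.resize(t["color"][150:240,180:500],(800,225),interpolation=cv2.INTER_CUBIC)
    b=cv2.resize(s["color"][155:335,200:410],(400,343),interpolation=cv2.INTER_CUBIC)
    c=cv2.resize(s["color"][170:245,285:405],(400,250),interpolation=cv2.INTER_CUBIC)
    im=np.zeros((225+343,800,3),np.uint8); im[:225]=a; im[225:,:400]=b; im[225:475,400:]=c
    cv2.imwrite("pics/crop1.png",im[:,:,::-1])
    for n,p in(("top",t),("scene",s)):
        w=cloud(p)
        m=bot.outline_of("rail",p)[0]["pixels"]; x=w[m]; x=x[(x[:,2]>17)&(x[:,2]<25)]
        v=cv2.fitLine(x[:,:2].astype(np.float32),cv2.DIST_HUBER,0,.01,.01).ravel(); print(n,"rail line",v,"yaw",np.degrees(np.arctan2(-v[2],v[3])) if 0 else np.degrees(np.arctan2(v[1],v[0])),fitrect(x[:,:2]),np.median(x[:,2]))
        for q in["laser","cell","iris","tube_lens","large_lens","power_sensor"]:
            for r in bot.outline_of(q,p)[:2]:
                if r["conf"]<.5: continue
                x=w[r["pixels"]]; x=x[~np.isnan(x[:,0])]
                up=x[x[:,2]>(75 if q in("cell","laser") else 50)]; lo=x[(x[:,2]>20)&(x[:,2]<34)]
                print(q,np.round(r["box"]).tolist(),"up",len(up),fitrect(up[:,:2]) if len(up)>4 else 0,np.round(np.percentile(up[:,2],95)) if len(up) else 0,"lo",len(lo),fitrect(lo[:,:2]) if len(lo)>4 else 0, np.round(np.median(lo,0)))
E
python3 meas.py
```

```text
top rail line [ 1.22859485e-01  9.92424071e-01  4.62299286e+02 -8.93198318e+01] yaw 82.94283 ([462.3, -91.4], [444.8, 41.6], 82.7) 20.89285780622245
laser [212.0, 241.0, 250.0, 271.0] up 889 ([492.7, 157.3], [70.6, 47.8], 83.2) 104.0 lo 36 ([492.4, 153.9], [49.9, 55.9], 82.5) [469. 137.  32.]
cell [360.0, 262.0, 391.0, 293.0] up 486 ([458.8, -119.7], [40.2, 40.1], 83.0) 110.0 lo 128 ([453.7, -124.1], [51.4, 63.9], 84.4) [ 440. -115.   31.]
iris [138.0, 222.0, 175.0, 243.0] up 143 ([540.3, 307.8], [38.6, 12.2], 80.2) 98.0 lo 399 ([540.7, 308.9], [56.6, 38.1], 77.8) [537. 304.  26.]
iris [193.0, 193.0, 217.0, 232.0] up 230 ([584.9, 221.0], [41.6, 12.2], 4.2) 97.0 lo 354 ([584.6, 220.7], [56.1, 41.0], 3.3) [578. 213.  26.]
tube_lens [464.0, 193.0, 497.0, 227.0] up 336 ([590.8, -327.2], [30.3, 35.5], 9.6) 90.0 lo 374 ([591.4, -327.0], [56.6, 40.4], 11.6) [ 581. -319.   26.]
large_lens [337.0, 162.0, 367.0, 201.0] up 296 ([639.9, -76.5], [56.6, 12.5], 21.6) 104.0 lo 302 ([640.0, -76.7], [56.1, 40.4], 21.2) [634. -68.  26.]
power_sensor [392.0, 176.0, 420.0, 211.0] up 273 ([625.5, -184.5],
[... 885 characters left out ...]
2, 310.8], [41.7, 13.9], 73.1) 95.0 lo 480 ([538.0, 311.9], [55.1, 41.7], 76.6) [533. 317.  26.]
iris [205.0, 277.0, 245.0, 329.0] up 319 ([583.1, 221.9], [43.9, 12.3], 2.5) 95.0 lo 385 ([582.7, 223.0], [59.2, 41.2], 6.7) [575. 228.  26.]
tube_lens [370.0, 161.0, 398.0, 200.0] up 191 ([588.9, -327.1], [29.6, 40.2], 11.1) 89.0 lo 209 ([594.0, -363.2], [57.0, 121.0], 8.4) [ 586. -321.   26.]
large_lens [290.0, 196.0, 318.0, 239.0] up 480 ([638.2, -76.3], [57.5, 19.1], 22.8) 102.0 lo 260 ([637.2, -74.5], [56.6, 42.0], 24.7) [632. -70.  26.]
power_sensor [325.0, 180.0, 355.0, 221.0] up 257 ([621.6, -181.4], [17.6, 50.1], 78.9) 98.0 lo 237 ([636.0, -185.9], [43.0, 87.9], 76.2) [ 618. -179.   26.]
```

View pics/crop1.png

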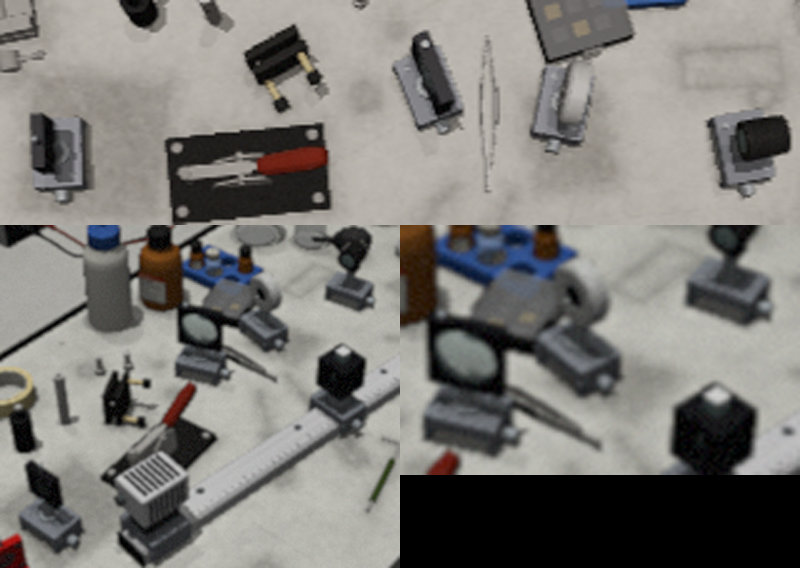

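The crop confirms the choices: iris is the black plate (45,150), tube lens (760,140), large lens in its black frame (435,75), sensor disc (578,95). In the scene crop the sensor's dark window (585,295) faces the camera, so it is on the +y side and needs no half turn. Next I check clearances and work out the moves.

```bash
cat > go.py <<'E'
import sys; from h import *
# usage: go.py x y z_tcp yaw_of_tool_y_deg
def go(x,y,z,yaw):
    s=bot.get_state(); R=np.array(s["tcp_rot"]); d=R.T@(np.array([x,y,z])-np.array(s["ee_pos"]))
    a=np.degrees(np.arctan2(R[1,1],R[0,1])); dy=(yaw-a+180)%360-180
    print("at",np.round(s["ee_pos"],1),"yaw",round(a%360,2),"tilt",np.round(R[:,2],3),"delta",np.round(d,1),"spin",round(-dy/6,2),"clock",s["clock"])
if __name__=="__main__": go(*map(float,sys.argv[1:5]))
E
python3 - <<'E'
from h import *
t=bot.snapshot("top"); s=bot.snapshot("scene")
P=np.vstack([cloud(t).reshape(-1,3),cloud(s).reshape(-1,3)]); P=P[~np.isnan(P[:,0])]
for n,c,a in(("tube",(591,-327),11),("large",(640,-76.5),21.5),("sensor",(625.5,-184.5),-11.5),("iris",(585,221),3.3)):
    d=P[:,:2]-c; r=np.radians(a); l=d@[np.cos(r),np.sin(r)]; k=d@[-np.sin(r),np.cos(r)]
    b=(abs(l)<100)&(abs(k)<42)&~((abs(l)<32)&(abs(k)<25)); f=(abs(l)>30)&(abs(l)<60)&(abs(k)<13)
    hi=P[b&(P[:,2]>100)]
    print(n,"body zmax",np.percentile(P[b,2],99.8),"finger zmax",np.percentile(P[f,2],99), np.round(hi.mean(0)) if len(hi) else "",len(hi))
u=np.array([.1216,.9926]); C=np.array([458.6,-119.7])
for n,p in(("top",t),("scene",s)):
    w=cloud(p)
    x=w[bot.outline_of("laser",p)[0]["pixels"]]; x=x[(x[:,2]>96)&(x[:,2]<106)]; k=(x[:,:2]-C)@u
    y=w[bot.outline_of("cell",p)[0]["pixels"]]; y=y[(y[:,2]>100)&(y[:,2]<115)]; k2=(y[:,:2]-C)@u
    print(n,"laser top s",np.percentile(k,[1,3,50,97,99]),"cell top s",np.percentile(k2,[1,3,50,97,99]))
E
python3 go.py 591 -327 130 191
```

```text
tube body zmax 14.172589417122929 finger zmax 15.478109366120753  0
large body zmax 25.720895598775012 finger zmax 15.504054778151984  0
sensor body zmax 23.898916857211777 finger zmax 22.81462466701165  0
iris body zmax 102.88526821907227 finger zmax 22.010124409530697 [500. 178. 102.] 78
top laser top s [247.50119684 248.73495936 276.0366462  304.22446554 305.75901439] cell top s [-17.67167454 -16.76030565   0.74993824  18.65564268  19.53597224]
at [ 222.4 -584.1  222.6] yaw 110.84 tilt [-0.  0. -1.] delta [-436.   109.1   92.5] spin -13.36 clock 1.9Traceback (most recent call last):
  File "<stdin>", line 14, in <module>
    return _quantile_unchecked(
        a, q, axis, out, overwrite_input, method, keepdims, weights)
    return _ureduce(a,
                    func=_quantile_ureduce_func,
    ...<5 lines>...
                    overwrite_input=overwrite_input,
                    method=method)
    r = func(a, **kwargs)
    result = _quantile(arr,
                       quantiles=q,
    ...<2 lines>...
                       out=out,
                       weights=wgt)
    slices_having_nans = np.isnan(arr[-1, ...])
                                  ~~~^^^^^^^^^
IndexError: index -1 is out of bounds for axis 0 with size 0
```

Clearances are fine: nothing above 26 mm under the gripper at the first three grasps, and only the laser at 103 mm near the iris. Now I go above the tube lens.

```bash
python3 -m crank '{"delta_pos":[[-40,10,5],[-85,21,15],[-130,32,25],[-175,44,35],[-220,55,45],[-265,66,50],[-310,78,60],[-350,88,70]],"spin":[-1.2,-2.4,-3.6,-4.8,-6,-7.2,-8.4,-9.6]}' 60 30; python3 go.py 591 -327 130 191
```

```text
clock: 2.7
ee_pos: [520.1, -375.8, 152.5]
tcp_rot: [[-0.194, -0.981, 0.001], [-0.981, 0.194, -0.0], [0.0, -0.001, -1.0]]
ft_force: [0.5, 0.1, -0.5]
gripper_width: 59.8
grip_force: 0.0
at [ 520.1 -375.8  152.5] yaw 168.79 tilt [ 0.001 -0.    -1.   ] delta [-61.7 -60.1  22.6] spin -3.7 clock 2.7
```

```bash
python3 -m crank '{"delta_pos":[[-25,-24,10],[-50,-49,20],[-62,-60,22],[-62,-60,22],[-62,-60,45],[-62,-60,70],[-62,-60,90],[-62,-60,98]],"spin":[-1.2,-2.5,-3.7,-3.7,-3.7,-3.7,-3.7,-3.7]}' 60 30; python3 go.py 591 -327 54 191
python3 - <<'E'
from h import *
save(bot.snapshot("scene"),"g1.png",(330,120,450,220),5)
E
```

```text
clock: 3.5
ee_pos: [587.4, -328.7, 52.5]
tcp_rot: [[0.182, -0.983, -0.004], [-0.983, -0.182, 0.001], [-0.002, 0.003, -1.0]]
ft_force: [0.5, -0.2, -0.2]
gripper_width: 59.8
grip_force: 0.0
at [ 587.4 -328.7   52.5] yaw 190.49 tilt [-0.004  0.001 -1.   ] delta [-1.  -3.8 -1.5] spin -0.09 clock 3.5
```

View pics/g1.png

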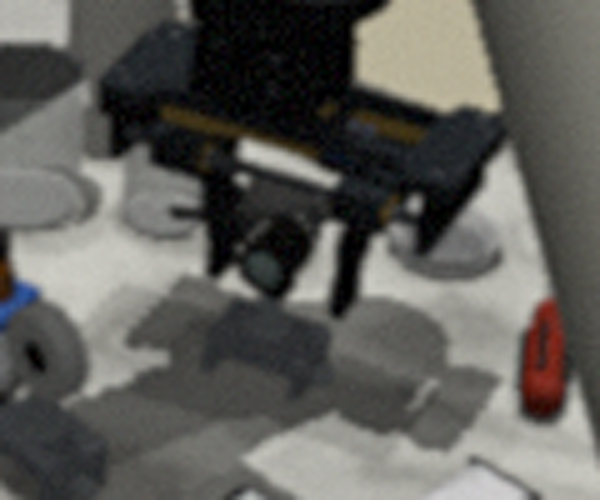

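The fingers straddle the tube (275,255), which sits slightly towards the far finger. The dark window of the sensor also shows at (40,350). I correct by 3 mm and close.

```bash
python3 -m crank '{"delta_pos":[[0,-1,0],[0,-2,0],[0,-2,0],[0,-2,0],[0,-2,0],[0,-2,0],[0,-2,0],[0,-2,0]],"spin":[0,0,0,0,0,0,0,0]}' 60 && python3 -m crank '{"delta_pos":[[0,0,0],[0,0,0],[0,0,0],[0,0,0],[0,0,0],[0,0,0],[0,0,0],[0,0,0]],"spin":[0,0,0,0,0,0,0,0]}' 25 30;  python3 go.py 467.2 -49.7 180 173
```

```text
clock: 4.35
ee_pos: [591.3, -328.2, 54.6]
tcp_rot: [[0.185, -0.983, -0.0], [-0.983, -0.185, 0.0], [-0.0, 0.0, -1.0]]
ft_force: [1.2, -0.9, 0.3]
gripper_width: 59.9
grip_force: 0.0
clock: 5.15
ee_pos: [591.4, -328.2, 54.5]
tcp_rot: [[0.185, -0.983, 0.0], [-0.983, -0.185, 0.0], [0.0, -0.0, -1.0]]
ft_force: [0.7, 0.5, -0.7]
gripper_width: 29.3
grip_force: 30.0
at [ 591.4 -328.2   54.5] yaw 190.64 tilt [ 0.  0. -1.] delta [-296.6   70.6 -125.5] spin 2.94 clock 5.15
```

```bash
python3 -m crank '{"delta_pos":[[0,0,-15],[0,0,-45],[0,0,-85],[0,0,-125],[-35,8,-125],[-75,17,-125],[-115,27,-125],[-155,37,-125]],"spin":[0,0,0,0,0.5,1,1.5,2]}' && python3 go.py 467.2 -50.5 180 173
python3 - <<'E'
from h import *
save(bot.snapshot("scene"),"g2.png")
E
```

```text
clock: 5.95
ee_pos: [525.1, -181.5, 180.0]
tcp_rot: [[-0.027, -1.0, -0.0], [-1.0, 0.027, 0.0], [-0.0, 0.0, -1.0]]
ft_force: [0.8, 1.4, -3.5]
gripper_width: 29.6
grip_force: 30.0
at [ 525.1 -181.5  180. ] yaw 178.48 tilt [-0.  0. -1.] delta [-1.294e+02  6.130e+01  1.000e-01] spin 0.91 clock 5.95
```

View pics/g2.png

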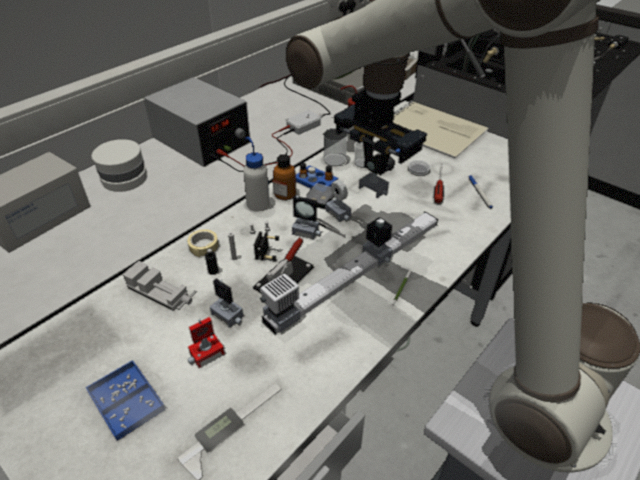

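The tube lens hangs level in the gripper (375,170), so I bring it over its rail spot with the carrier about 30 mm up.

```bash
python3 -m crank '{"delta_pos":[[-35,16,0],[-75,35,0],[-110,52,0],[-129,61,0],[-129,61,30],[-129,61,60],[-129,61,85],[-129,61,95]],"spin":[0.3,0.6,0.9,0.9,0.9,0.9,0.9,0.9]}' && python3 -m crank '{"delta_pos":[[0,0,0],[0,0,0],[0,0,0],[0,0,0],[0,0,0],[0,0,0],[0,0,0],[0,0,0]],"spin":[0,0,0,0,0,0,0,0]}' &&python3 go.py 467.2 -50.5 85 173
cat > held.py <<'E'
from h import *
import sys
q=sys.argv[1]; zl,zh=float(sys.argv[2]),float(sys.argv[3])
u=np.array([.1216,.9926]); e=np.array([.9926,-.1216]); C=np.array([458.6,-119.7])
for n in("top","scene"):
    p=bot.snapshot(n); w=cloud(p)
    for r in bot.outline_of(q,p)[:2]:
        x=w[r["pixels"]]; x=x[(x[:,2]>zl)&(x[:,2]<zh)]
        if len(x)<10: continue
        rr=cv2.minAreaRect(x[:,:2].astype(np.float32)); 
        d=x[:,:2]-C
        print(n,round(r["conf"],2),len(x),"rect",np.round(rr[0],1),np.round(rr[1],1),round(rr[2],1),"s range",np.round(np.percentile(d@u,[2,98]),1),"across",np.round(np.percentile(d@e,[2,98]),1),"z",np.round(np.percentile(x[:,2],[2,50,98])))
    save(p,f"{q}_{n}_{int(bot.get_state()['clock']*100)}.png",(310,170,430,290) if n=="scene" else (230,230,490,310),5 if n=="scene" else 3)
E
python3 held.py tube_lens 40 63; ls pics
```

```text
clock: 6.8
ee_pos: [466.7, -52.5, 83.0]
tcp_rot: [[-0.118, -0.993, -0.004], [-0.993, 0.118, -0.001], [0.001, 0.004, -1.0]]
ft_force: [-0.1, -0.3, -2.0]
gripper_width: 29.8
grip_force: 30.0
clock: 7.6
ee_pos: [468.4, -52.3, 84.6]
tcp_rot: [[-0.118, -0.993, 0.0], [-0.993, 0.118, 0.0], [-0.0, -0.0, -1.0]]
ft_force: [-0.8, 0.4, -1.9]
gripper_width: 29.4
grip_force: 30.0
at [468.4 -52.3  84.6] yaw 173.25 tilt [ 0.  0. -1.] delta [-1.6  1.4 -0.4] spin 0.04 clock 7.6
scene 0.95 406 rect [462.6 -51.1] [42.8 66.2] 84.5 s range [50.  88.9] across [-34.1  24.9] z [41. 56. 60.]
crop1.png
g1.png
g2.png
scene0.png
top0.png
tube_lens_scene_780.png
tube_lens_top_770.png
```

Held square over the rail (s = 69–70, yaw right). I nudge 1 mm and lower slowly.

```bash
python3 -m crank '{"delta_pos":[[-1,1,0],[-1,1,4],[-1,1,8],[-1,1,12],[-1,1,15],[-1,1,18],[-1,1,21],[-1,1,23]],"spin":[0,0,0,0,0,0,0,0]}' && python3 -m crank '{"delta_pos":[[0,0,0.5],[0,0,1],[0,0,1],[0,0,1],[0,0,1],[0,0,1],[0,0,1],[0,0,1]],"spin":[0,0,0,0,0,0,0,0]}' && python3 held.py tube_lens 22 42; python3 go.py 467.2 -50.5 61.5 173
```

```text
clock: 8.6
ee_pos: [467.6, -51.4, 61.6]
tcp_rot: [[-0.117, -0.993, -0.0], [-0.993, 0.117, -0.001], [0.001, 0.0, -1.0]]
ft_force: [-1.9, -2.5, 11.5]
gripper_width: 29.6
grip_force: 30.0
clock: 9.4
ee_pos: [467.6, -51.6, 61.6]
tcp_rot: [[-0.117, -0.993, 0.0], [-0.993, 0.117, -0.001], [0.001, -0.0, -1.0]]
ft_force: [-3.2, -1.7, 6.0]
gripper_width: 29.6
grip_force: 30.0
scene 0.75 358 rect [462.7 -50.7] [43.4 66.6] 87.4 s range [51.9 89.5] across [-30.   24.4] z [23. 33. 39.]
at [467.6 -51.6  61.6] yaw 173.28 tilt [ 0.    -0.001 -1.   ] delta [-1.   0.5  0.1] spin 0.05 clock 9.6
```

It bottomed at TCP z 61.6, with 61.5 expected, so it is seated. I release and rise.

```bash
python3 -m crank '{"delta_pos":[[0,0,0],[0,0,0],[0,0,0],[0,0,0],[0,0,-10],[0,0,-40],[0,0,-80],[0,0,-120]],"spin":[0,0,0,0,0,0,0,0]}' 60 && python3 held.py tube_lens 22 42; python3 go.py 640 -76.5 130 201.5
```

```text
clock: 10.4
ee_pos: [467.2, -51.3, 182.4]
tcp_rot: [[-0.117, -0.993, -0.0], [-0.993, 0.117, -0.0], [0.0, 0.0, -1.0]]
ft_force: [1.1, 0.5, -1.0]
gripper_width: 59.9
grip_force: 0.0
scene 0.58 373 rect [461.  -50.2] [42.5 66.9] 83.9 s range [51.  89.6] across [-29.7  24.9] z [23. 33. 39.]
scene 0.39 578 rect [458.2 -58.6] [504.   44.9] 82.9 s range [-185.2  309.4] across [-20.1  13. ] z [22. 23. 26.]
at [467.9 -51.  181.9] yaw 173.23 tilt [ 0.003  0.001 -1.   ] delta [   5.2 -173.8   52.4] spin -4.71 clock 10.6
```

```bash
python3 - <<'E'
from h import *
import glob
a=cv2.imread(sorted(glob.glob("pics/tube_lens_scene_*"),key=lambda f:int(f[:-4].split("_")[-1]))[-1]); cv2.imwrite("pics/p1.png",a); print(a.shape)
E
```

```text
(600, 600, 3)
```

View pics/p1.png

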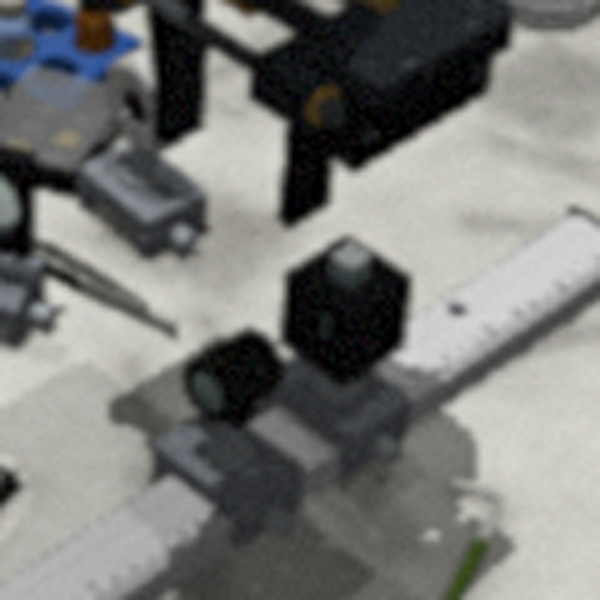

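The tube lens sits upright and level on the rail at (235,400), next to the cell (345,320). Next the large lens: approach and descend.

```bash
python3 -m crank '{"delta_pos":[[1,-40,5],[3,-85,15],[4,-130,30],[5,-174,45],[5,-174,52],[5,-174,52],[5,-174,52],[5,-174,52]],"spin":[-1.2,-2.4,-3.6,-4.7,-4.7,-4.7,-4.7,-4.7]}' 80 30; python3 go.py 640 -76.5 55 201.5; python3 - <<'E'
from h import *
save(bot.snapshot("scene"),"q.png")
E
```

```text
clock: 11.4
ee_pos: [639.1, -76.4, 129.8]
tcp_rot: [[0.366, -0.931, 0.001], [-0.931, -0.366, 0.0], [0.0, -0.001, -1.0]]
ft_force: [0.3, 0.5, -0.7]
gripper_width: 79.8
grip_force: 0.0
at [639.1 -76.4 129.8] yaw 201.45 tilt [ 0.001  0.    -1.   ] delta [ 0.4 -0.8 74.8] spin -0.01 clock 11.4
```

```bash
python3 -m crank '{"delta_pos":[[0,-1,15],[0,-1,35],[0,-1,55],[0,-1,70],[0,-1,75],[0,-1,75],[0,-1,75],[0,-1,75]],"spin":[0,0,0,0,0,0,0,0]}' 80 30 && python3 -m crank '{"delta_pos":[[0,0,0],[0,0,0],[0,0,0],[0,0,0],[0,0,0],[0,0,0],[0,0,0],[0,0,0]],"spin":[0,0,0,0,0,0,0,0]}' 48 30 && python3 go.py 450.1 -188.7 180 173
```

```text
clock: 12.25
ee_pos: [641.4, -76.2, 55.0]
tcp_rot: [[0.366, -0.931, 0.003], [-0.931, -0.366, 0.0], [0.001, -0.002, -1.0]]
ft_force: [0.1, -0.0, 0.9]
gripper_width: 80.1
grip_force: 0.0
clock: 13.05
ee_pos: [640.3, -76.4, 53.7]
tcp_rot: [[0.366, -0.931, -0.001], [-0.931, -0.366, -0.0], [-0.0, 0.001, -1.0]]
ft_force: [-2.5, -1.5, 3.5]
gripper_width: 57.5
grip_force: 30.0
at [640.3 -76.4  53.7] yaw 201.44 tilt [-0.001 -0.    -1.   ] delta [  34.9  218.2 -126.2] spin 4.74 clock 13.05
```

```bash
python3 -m crank '{"delta_pos":[[0,0,-15],[0,0,-45],[0,0,-85],[0,0,-126],[5,35,-126],[12,75,-126],[18,115,-126],[25,155,-126]],"spin":[0,0,0,0,0.8,1.6,2.4,3.3]}' && python3 -m crank '{"delta_pos":[[4,35,0],[7,55,0],[7,63,0],[7,63,30],[7,63,60],[7,63,85],[7,63,95],[7,63,95]],"spin":[0.7,1.4,1.4,1.4,1.4,1.4,1.4,1.4]}' && python3 go.py 450.1 -188.7 85 173
```

```text
clock: 13.85
ee_pos: [504.2, -156.3, 178.7]
tcp_rot: [[0.025, -1.0, 0.0], [-1.0, -0.025, 0.001], [-0.001, -0.0, -1.0]]
ft_force: [0.5, -0.4, -1.6]
gripper_width: 57.4
grip_force: 30.0
clock: 14.65
ee_pos: [442.6, -164.7, 83.2]
tcp_rot: [[-0.117, -0.993, -0.003], [-0.993, 0.117, 0.0], [0.0, 0.003, -1.0]]
ft_force: [-0.2, 0.6, -1.7]
gripper_width: 57.5
grip_force: 30.0
at [ 442.6 -164.7   83.2] yaw 173.31 tilt [-0.003  0.    -1.   ] delta [ 22.9 -10.2  -1.8] spin 0.05 clock 14.65
```

The second call's shifts follow the already turned axes, so it stopped 25 mm short along the rail. It is clear of the cell, so I correct at this height.

```bash
python3 -m crank '{"delta_pos":[[6,-3,0],[14,-6,0],[20,-9,0],[23,-10,0],[23,-10,0],[23,-10,0],[23,-10,0],[23,-10,0]],"spin":[0,0,0,0,0,0,0,0]}' && python3 held.py large_lens 40 63 && python3 go.py 450.1 -188.7 61 173
```

```text
clock: 15.45
ee_pos: [449.9, -188.8, 84.6]
tcp_rot: [[-0.117, -0.993, -0.0], [-0.993, 0.117, 0.0], [-0.0, 0.0, -1.0]]
ft_force: [-0.4, -1.1, -1.0]
gripper_width: 57.0
grip_force: 30.0
scene 0.62 283 rect [ 442.2 -183.7] [61.7 42.6] 4.1 s range [-86.5 -48.4] across [-36.3  22.1] z [41. 56. 61.]
scene 0.3 96 rect [484.6 158.4] [55.3 32.6] 81.6 s range [255.4 305.6] across [-23.8   6.2] z [40. 46. 63.]
at [ 450.  -188.9   84.5] yaw 173.26 tilt [-0.  0. -1.] delta [-0.2 -0.1 23.5] spin 0.04 clock 15.65
```

```bash
python3 -m crank '{"delta_pos":[[1,-1,0],[1,-1,4],[1,-1,8],[1,-1,12],[1,-1,15],[1,-1,18],[1,-1,21],[1,-1,23]],"spin":[0,0,0,0,0,0,0,0]}' && python3 -m crank '{"delta_pos":[[0,0,0.5],[0,0,1],[0,0,1],[0,0,1],[0,0,1],[0,0,1],[0,0,1],[0,0,1]],"spin":[0,0,0,0,0,0,0,0]}' && python3 held.py large_lens 22 42; python3 go.py 450.1 -188.7 61 173
```

```text
clock: 16.45
ee_pos: [450.8, -190.1, 61.2]
tcp_rot: [[-0.118, -0.993, -0.0], [-0.993, 0.118, 0.0], [0.0, 0.0, -1.0]]
ft_force: [0.8, 0.9, -2.5]
gripper_width: 57.4
grip_force: 30.0
clock: 17.25
ee_pos: [451.0, -190.1, 60.6]
tcp_rot: [[-0.118, -0.993, 0.0], [-0.993, 0.118, -0.0], [0.0, -0.0, -1.0]]
ft_force: [-0.1, -0.6, -1.5]
gripper_width: 57.4
grip_force: 30.0
at [ 451.  -190.1   60.6] yaw 173.25 tilt [ 0. -0. -1.] delta [-1.3  1.  -0.4] spin 0.04 clock 17.45
```

```bash
python3 -m crank '{"delta_pos":[[0,0,0.5],[0,0,1],[0,0,1.5],[0,0,2],[0,0,2],[0,0,2],[0,0,2],[0,0,2]],"spin":[0,0,0,0,0,0,0,0]}' && python3 -m crank '{"delta_pos":[[0,0,0],[0,0,0],[0,0,0],[0,0,0],[0,0,0],[0,0,-10],[0,0,-40],[0,0,-80]],"spin":[0,0,0,0,0,0,0,0]}' 80 && python3 -m crank '{"delta_pos":[[0,-10,-20],[0,-40,-35],[0,-85,-40],[0,-125,-40],[0,-150,-40],[0,-150,-40],[0,-150,-40],[0,-150,-40]],"spin":[0,0,0,0,0,0,0,0]}' && python3 held.py large_lens 22 42; python3 go.py 625.5 -184.5 130 168.5
```

```text
clock: 18.25
ee_pos: [451.0, -190.2, 60.4]
tcp_rot: [[-0.117, -0.993, 0.0], [-0.993, 0.117, -0.001], [0.001, -0.001, -1.0]]
ft_force: [-4.8, 3.0, 11.6]
gripper_width: 57.0
grip_force: 29.8
clock: 19.05
ee_pos: [449.6, -190.0, 138.5]
tcp_rot: [[-0.118, -0.993, -0.005], [-0.993, 0.118, 0.0], [0.0, 0.005, -1.0]]
ft_force: [1.2, 0.2, 0.1]
gripper_width: 79.9
grip_force: 0.0
clock: 19.85
ee_pos: [598.9, -207.7, 178.8]
tcp_rot: [[-0.118, -0.993, -0.001], [-0.993, 0.118, 0.0], [-0.0, 0.001, -1.0]]
ft_force: [-0.5, 0.2, -0.3]
gripper_width: 80.2
grip_force: 0.0
top 0.79 266 rect [ 448.  -189.4] [40.7 62.5] 83.5 s range [-83.6 -50.5] across [-26.1  27.8] z [24. 33. 38.]
scene 0.62 237 rect [ 439.4 -190.7] [47.4 58.2] 29.0 s range [-87.  -49.4] across [-29.5  18.8] z [23. 33. 39.]
at [ 599.3 -207.7  179.2] yaw 173.24 tilt [ 0.001 -0.    -1.   ] delta [-26.2 -23.3  49.2] spin 0.79 clock 20.05
```

Seated: contact at 60.4, with a carrier top at 33 mm like the tube's. Next the sensor.

```bash
python3 -m crank '{"delta_pos":[[-13,-12,15],[-26,-23,30],[-26,-23,45],[-26,-23,45],[-26,-23,70],[-26,-23,100],[-26,-23,118],[-26,-23,124]],"spin":[0.4,0.8,0.8,0.8,0.8,0.8,0.8,0.8]}' 76 && python3 -m crank '{"delta_pos":[[0,0,0],[0,0,0],[0,0,0],[0,0,0],[0,0,0],[0,0,0],[0,0,0],[0,0,0]],"spin":[0,0,0,0,0,0,0,0]}' 42 30 && python3 go.py 441.6 -258.2 180 173
```

```text
clock: 20.85
ee_pos: [624.4, -184.8, 53.3]
tcp_rot: [[-0.201, -0.98, -0.003], [-0.98, 0.201, 0.0], [0.0, 0.003, -1.0]]
ft_force: [-0.5, 0.1, -0.1]
gripper_width: 76.0
grip_force: 0.0
clock: 21.65
ee_pos: [626.1, -184.8, 55.6]
tcp_rot: [[-0.2, -0.98, 0.001], [-0.98, 0.2, -0.0], [0.0, -0.001, -1.0]]
ft_force: [-1.9, 0.4, 4.7]
gripper_width: 47.5
grip_force: 30.0
at [ 626.1 -184.8   55.6] yaw 168.46 tilt [ 0.001 -0.    -1.   ] delta [ 108.9  165.9 -124.6] spin -0.76 clock 21.65
```

```bash
python3 -m crank '{"delta_pos":[[0,0,-15],[0,0,-45],[0,0,-85],[0,0,-125],[22,33,-125],[46,70,-125],[70,107,-125],[95,145,-125]],"spin":[0,0,0,0,-0.2,-0.4,-0.6,-0.8]}' && python3 go.py 441.6 -258.2 85 173
python3 - <<'E'
from h import *
save(bot.snapshot("scene"),"g3.png",(310,120,470,260),4)
E
```

```text
clock: 22.45
ee_pos: [462.4, -248.6, 178.3]
tcp_rot: [[-0.117, -0.993, -0.002], [-0.993, 0.117, 0.001], [-0.001, 0.002, -1.0]]
ft_force: [-0.1, -0.4, -2.5]
gripper_width: 47.8
grip_force: 30.0
at [ 462.4 -248.6  178.3] yaw 173.3 tilt [-0.002  0.001 -1.   ] delta [12.  19.4 93.3] spin 0.05 clock 22.45
```

View pics/g3.png

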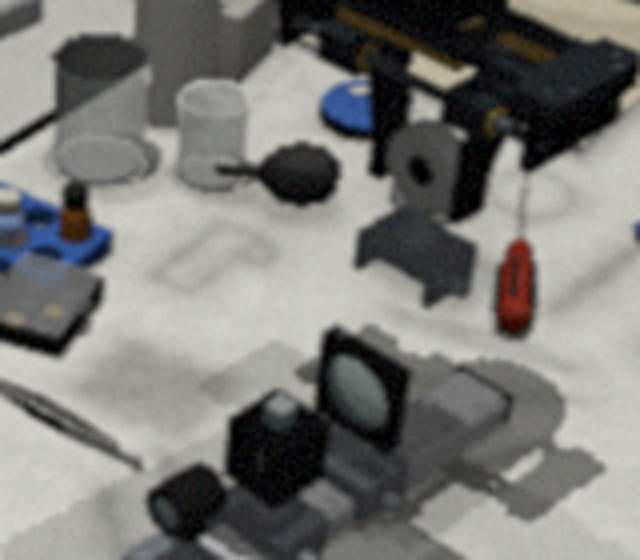

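The sensor hangs level (415,200) with its dark window (420,165) towards the laser. The large lens stands upright on the rail (362,385). I bring the sensor down.

```bash
python3 -m crank '{"delta_pos":[[6,9,0],[12,18,0],[12,18,10],[12,18,35],[12,18,65],[12,18,85],[12,18,93],[12,18,93]],"spin":[0,0,0,0,0,0,0,0]}' && python3 held.py power_sensor 40 63; python3 go.py 442.3 -258.2 62.6 173
```

```text
clock: 23.3
ee_pos: [445.3, -258.1, 84.9]
tcp_rot: [[-0.117, -0.993, -0.003], [-0.993, 0.117, 0.001], [-0.0, 0.003, -1.0]]
ft_force: [0.3, 0.7, -2.3]
gripper_width: 47.5
grip_force: 30.0
scene 0.86 282 rect [ 439.5 -255.6] [44.8 65.2] 83.7 s range [-156.9 -117.5] across [-33.3  29.2] z [41. 57. 61.]
at [ 446.6 -258.7   87.6] yaw 173.27 tilt [ 0.003 -0.001 -1.   ] delta [ 0.   4.4 25. ] spin 0.05 clock 23.5
```

```bash
python3 -m crank '{"delta_pos":[[0,2,0],[0,4,0],[0,4,0],[0,4,4],[0,4,8],[0,4,11],[0,4,14],[0,4,14]],"spin":[0,0,0,0,0,0,0,0]}' && python3 held.py power_sensor 30 55; python3 go.py 442.3 -258.2 62.6 173
```

```text
clock: 24.3
ee_pos: [441.0, -257.9, 71.9]
tcp_rot: [[-0.118, -0.993, -0.001], [-0.993, 0.118, 0.0], [-0.0, 0.001, -1.0]]
ft_force: [-0.1, 0.0, -3.3]
gripper_width: 47.5
grip_force: 30.0
scene 0.88 265 rect [ 434.3 -255.8] [46.2 64.3] 85.2 s range [-159.  -118.1] across [-31.9  17.8] z [31. 43. 52.]
at [ 441.5 -258.1   72.6] yaw 173.25 tilt [ 0. -0. -1.] delta [ 0.  -0.8 10. ] spin 0.04 clock 24.5
```

```bash
python3 -m crank '{"delta_pos":[[0,-1,0],[0,-1,2],[0,-1,4],[0,-1,6],[0,-1,8],[0,-1,10],[0,-1,11],[0,-1,11]],"spin":[0,0,0,0,0,0,0,0]}' && python3 -m crank '{"delta_pos":[[0,0,0.3],[0,0,0.6],[0,0,1],[0,0,1],[0,0,1],[0,0,1],[0,0,1],[0,0,1]],"spin":[0,0,0,0,0,0,0,0]}' ; python3 go.py 442.3 -258.2 62.6 173
```

```text
clock: 25.3
ee_pos: [442.4, -258.3, 62.5]
tcp_rot: [[-0.117, -0.993, -0.0], [-0.993, 0.117, -0.0], [0.001, 0.0, -1.0]]
ft_force: [-2.4, 1.6, 5.4]
gripper_width: 47.5
grip_force: 30.0
clock: 26.1
ee_pos: [442.4, -258.4, 62.5]
tcp_rot: [[-0.117, -0.993, 0.0], [-0.993, 0.117, -0.001], [0.001, -0.0, -1.0]]
ft_force: [-4.2, 1.6, 10.5]
gripper_width: 47.4
grip_force: 30.0
at [ 442.4 -258.4   62.5] yaw 173.3 tilt [ 0.    -0.001 -1.   ] delta [-0.1  0.2 -0.1] spin 0.05 clock 26.1
```

Seated. I release, rise and head for the iris.

```bash
python3 -m crank '{"delta_pos":[[0,0,0],[0,0,0],[0,0,0],[0,0,0],[0,0,-10],[0,0,-40],[0,0,-80],[0,0,-120]],"spin":[0,0,0,0,0,0,0,0]}' 78 && python3 -m crank '{"delta_pos":[[-20,-10,0],[-65,-25,0],[-110,-43,0],[-155,-60,0],[-200,-78,0],[-245,-95,0],[-290,-113,0],[-335,-130,0]],"spin":[0,-0.2,-0.4,-0.6,-0.8,-1,-1.2,-1.4]}' 66 && python3 held.py power_sensor 22 42; python3 go.py 585 221 130 183.3
```

```text
clock: 26.9
ee_pos: [442.1, -258.1, 182.3]
tcp_rot: [[-0.117, -0.993, -0.001], [-0.993, 0.117, -0.0], [0.0, 0.001, -1.0]]
ft_force: [0.5, -0.8, 0.4]
gripper_width: 77.8
grip_force: 0.0
clock: 27.7
ee_pos: [611.7, 61.2, 181.4]
tcp_rot: [[0.03, -1.0, 0.001], [-1.0, -0.03, 0.0], [-0.0, -0.001, -1.0]]
ft_force: [1.7, -0.7, 0.7]
gripper_width: 66.0
grip_force: 0.0
top 0.94 334 rect [ 439.1 -254.9] [36.6 62.5] 86.3 s range [-149.6 -119.1] across [-27.2  27.2] z [25. 33. 38.]
scene 0.81 235 rect [ 431.  -261.3] [46.5 64.9] 31.0 s range [-157.5 -118.2] across [-30.5  19.9] z [23. 33. 39.]
at [611.   60.4 180.5] yaw 181.75 tilt [-0.001 -0.    -1.   ] delta [-161.3   21.1   50.5] spin -0.26 clock 27.9
```

```bash
python3 -m crank '{"delta_pos":[[-40,5,5],[-85,11,15],[-130,17,30],[-161,21,45],[-161,21,50],[-161,21,50],[-161,21,50],[-161,21,50]],"spin":[-0.1,-0.2,-0.3,-0.3,-0.3,-0.3,-0.3,-0.3]}' && python3 go.py 585 221 54.5 183.3; python3 - <<'E'
from h import *
save(bot.snapshot("scene"),"g4.png",(160,220,300,360),4)
E
```

```text
clock: 28.7
ee_pos: [586.0, 218.2, 131.6]
tcp_rot: [[0.058, -0.998, 0.001], [-0.998, -0.058, 0.001], [-0.001, -0.001, -1.0]]
ft_force: [-0.2, -0.1, 0.2]
gripper_width: 66.2
grip_force: 0.0
at [586.  218.2 131.6] yaw 183.33 tilt [ 0.001  0.001 -1.   ] delta [-2.8  0.9 77.1] spin 0.0 clock 28.7
```

View pics/g4.png

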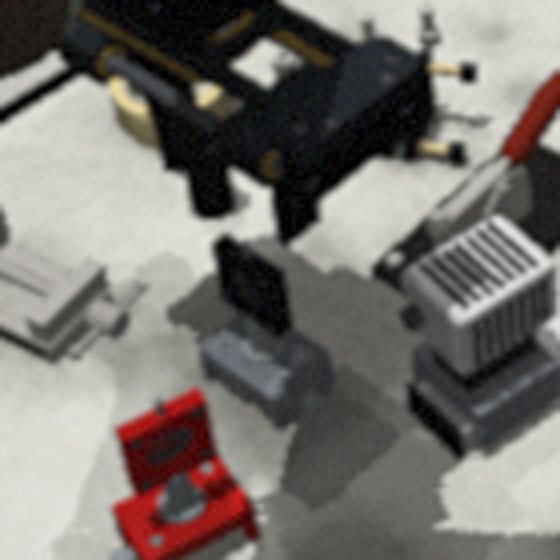

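The gripper is above the black iris (255,285), not the red one (165,440). I descend and grip.

```bash
python3 -m crank '{"delta_pos":[[-2,1,10],[-2,1,30],[-2,1,50],[-2,1,70],[-2,1,76],[-2,1,77],[-2,1,77],[-2,1,77]],"spin":[0,0,0,0,0,0,0,0]}' && python3 -m crank '{"delta_pos":[[0,0,0],[0,0,0],[0,0,0],[0,0,0],[0,0,0],[0,0,0],[0,0,0],[0,0,0]],"spin":[0,0,0,0,0,0,0,0]}' 34 30 && python3 go.py 481.5 62.5 180 173
```

```text
clock: 29.55
ee_pos: [584.9, 221.9, 54.7]
tcp_rot: [[0.06, -0.998, 0.002], [-0.998, -0.06, 0.001], [-0.001, -0.002, -1.0]]
ft_force: [-0.5, -0.1, -1.6]
gripper_width: 65.6
grip_force: 0.0
clock: 30.35
ee_pos: [584.3, 221.6, 53.7]
tcp_rot: [[0.06, -0.998, 0.0], [-0.998, -0.06, 0.0], [-0.0, -0.0, -1.0]]
ft_force: [-0.0, -0.6, 2.5]
gripper_width: 40.8
grip_force: 30.0
at [584.3 221.6  53.7] yaw 183.45 tilt [ 0.  0. -1.] delta [ 152.6  112.1 -126.3] spin 1.74 clock 30.35
```

```bash
python3 -m crank '{"delta_pos":[[0,0,-15],[0,0,-45],[0,0,-85],[0,0,-126],[28,20,-126],[60,44,-126],[90,66,-126],[120,88,-126]],"spin":[0,0,0,0,0.4,0.8,1.2,1.7]}' && python3 -m crank '{"delta_pos":[[0,0,0],[0,0,0],[0,0,0],[0,0,0],[0,0,0],[0,0,0],[0,0,0],[0,0,0]],"spin":[0,0,0,0,0,0,0,0]}' &&  python3 go.py 481.5 62.5 85 173
```

```text
clock: 31.15
ee_pos: [501.7, 95.1, 178.7]
tcp_rot: [[-0.12, -0.993, -0.002], [-0.993, 0.12, -0.0], [0.001, 0.002, -1.0]]
ft_force: [0.9, -1.2, -1.3]
gripper_width: 40.8
grip_force: 30.0
clock: 31.95
ee_pos: [503.6, 96.6, 179.5]
tcp_rot: [[-0.117, -0.993, -0.0], [-0.993, 0.117, -0.0], [0.0, 0.0, -1.0]]
ft_force: [0.4, -0.6, -1.5]
gripper_width: 40.7
grip_force: 30.0
at [503.6  96.6 179.5] yaw 173.26 tilt [-0. -0. -1.] delta [36.4 17.9 94.5] spin 0.04 clock 31.95
```

```bash
python3 -m crank '{"delta_pos":[[12,6,0],[25,12,0],[36,18,0],[36,18,25],[36,18,55],[36,18,80],[36,18,92],[36,18,94]],"spin":[0,0,0,0,0,0,0,0]}' && python3 -m crank '{"delta_pos":[[0,0,0],[0,0,0],[0,0,3],[0,0,6],[0,0,8],[0,0,10],[0,0,12],[0,0,12]],"spin":[0,0,0,0,0,0,0,0]}' &&  python3 held.py iris 30 54; python3 go.py 481.5 62.5 60.7 173
```

```text
clock: 32.75
ee_pos: [479.8, 61.5, 84.2]
tcp_rot: [[-0.119, -0.993, -0.004], [-0.993, 0.119, -0.002], [0.002, 0.003, -1.0]]
ft_force: [0.1, -0.5, -1.3]
gripper_width: 41.1
grip_force: 30.0
clock: 33.55
ee_pos: [481.2, 62.8, 73.2]
tcp_rot: [[-0.118, -0.993, -0.001], [-0.993, 0.118, -0.0], [0.0, 0.001, -1.0]]
ft_force: [-0.3, 0.1, -2.1]
gripper_width: 40.7
grip_force: 30.0
top 0.55 23 rect [539.1 308.6] [50.5 33.1] 76.3 s range [410.6 460.5] across [11.9 44.8] z [30. 31. 53.]
scene 0.82 448 rect [475.3  64.5] [41.3 66.5] 83.5 s range [165.7 204.6] across [-34.4  25.4] z [31. 45. 50.]
scene 0.63 83 rect [534.6 312.5] [35.  11.3] 61.7 s range [428.1 448.8] across [17.8 30.5] z [30. 39. 54.]
at [481.5  62.9  73.6] yaw 173.25 tilt [ 0.  0. -1.] delta [ 0.4 -0.  12.9] spin 0.04 clock 33.75
```

Square and in place (s = 185 measured, about 184 wanted). I lower it home.

```bash
python3 -m crank '{"delta_pos":[[0,0,2],[0,0,4],[0,0,6],[0,0,8],[0,0,10],[0,0,11],[0,0,12],[0,0,13]],"spin":[0,0,0,0,0,0,0,0]}' && python3 -m crank '{"delta_pos":[[0,0,0.5],[0,0,1],[0,0,1.5],[0,0,1.5],[0,0,1.5],[0,0,1.5],[0,0,1.5],[0,0,1.5]],"spin":[0,0,0,0,0,0,0,0]}'; python3 go.py 481.5 62.5 60.7 173
```

```text
clock: 34.55
ee_pos: [481.5, 62.8, 60.6]
tcp_rot: [[-0.118, -0.993, 0.0], [-0.993, 0.118, -0.0], [0.0, -0.0, -1.0]]
ft_force: [-2.0, 0.8, 6.3]
gripper_width: 40.6
grip_force: 30.0
clock: 35.35
ee_pos: [481.5, 62.8, 60.6]
tcp_rot: [[-0.117, -0.993, 0.0], [-0.993, 0.117, -0.0], [0.0, -0.0, -1.0]]
ft_force: [-3.8, -0.1, 10.1]
gripper_width: 40.7
grip_force: 30.0
at [481.5  62.8  60.6] yaw 173.28 tilt [ 0. -0. -1.] delta [ 0.3 -0.  -0.1] spin 0.05 clock 35.35
```

```bash
python3 -m crank '{"delta_pos":[[0,0,0],[0,0,0],[0,0,0],[0,0,0],[0,0,-10],[0,0,-40],[0,0,-80],[0,0,-120]],"spin":[0,0,0,0,0,0,0,0]}' 66 && python3 -m crank '{"delta_pos":[[0,-30,-20],[0,-75,-40],[0,-120,-60],[0,-165,-80],[0,-180,-80],[0,-180,-80],[0,-180,-80],[0,-180,-80]],"spin":[0,0,0,0,0,0,0,0]}'
python3 - <<'E'
from h import *
u=np.array([.1216,.9926]); e=np.array([.9926,-.1216]); C=np.array([458.6,-119.7])
for n in("top","scene"):
    p=bot.snapshot(n); w=cloud(p)
    save(p,"final_"+n+".png",(190,210,500,310) if n=="top" else (240,160,460,340),2.5 if n=="top" else 3.3)
    for q in["cell","iris","tube_lens","large_lens","power_sensor"]:
        for r in bot.outline_of(q,p)[:2]:
            x=w[r["pixels"]]; x=x[(x[:,2]>50)&(x[:,2]<125)]
            if r["conf"]<.4 or len(x)<20: continue
            d=x[:,:2]-C
            print(n,q,round(r["conf"],2),"s",np.round(np.percentile(d@u,[3,50,97]),1),"across",np.round(np.percentile(d@e,[3,50,97]),1),"ztop",round(np.percentile(x[:,2],97),1))
E
```

```text
clock: 36.15
ee_pos: [481.1, 62.6, 180.8]
tcp_rot: [[-0.118, -0.993, -0.0], [-0.993, 0.118, -0.0], [0.0, 0.0, -1.0]]
ft_force: [0.7, 0.3, 0.0]
gripper_width: 65.9
grip_force: 0.0
clock: 36.95
ee_pos: [659.0, 41.7, 259.1]
tcp_rot: [[-0.117, -0.993, -0.001], [-0.993, 0.117, -0.0], [0.0, 0.001, -1.0]]
ft_force: [-0.4, 0.9, 0.5]
gripper_width: 66.0
grip_force: 0.0
top cell 0.64 s [-18.3   2.1  19.9] across [-18.8   0.   18.7] ztop 111.4
top iris 0.6 s [178.5 181.9 188.3] across [-18.2   1.2  20.6] ztop 110.6
top tube_lens 0.72 s [53.  69.  84.5] across [-13.3   0.3  14.5] ztop 97.7
top large_lens 0.75 s [-74.9 -66.7 -64.4] across [-24.6   1.2  27.1] ztop 111.8
top power_sensor 0.79 s [-146.  -135.1 -131. ] across [-22.    0.4  22.3] ztop 106.6
scene iris 0.83 s [180.8 187.7 190.2] across [-21.4  -3.4  17.8] ztop 102.1
scene iris 0.75 s [417.9 437.6 457.1] across [20.2 24.4 32.9] ztop 95.1
scene tube_lens 0.57 s [54.9 75.8 86.4] across [-16.1  -7.1   9.5] ztop 96.6
scene large_lens 0.8 s [-75.5 -66.3 -62.3] across [-28.6  -3.3  26. ] ztop 109.5
scene power_sensor 0.78 s [-144.7 -132.8 -128.8] across [-25.5  -5.7  18. ] ztop 105.3
```

View pics/final_scene.png

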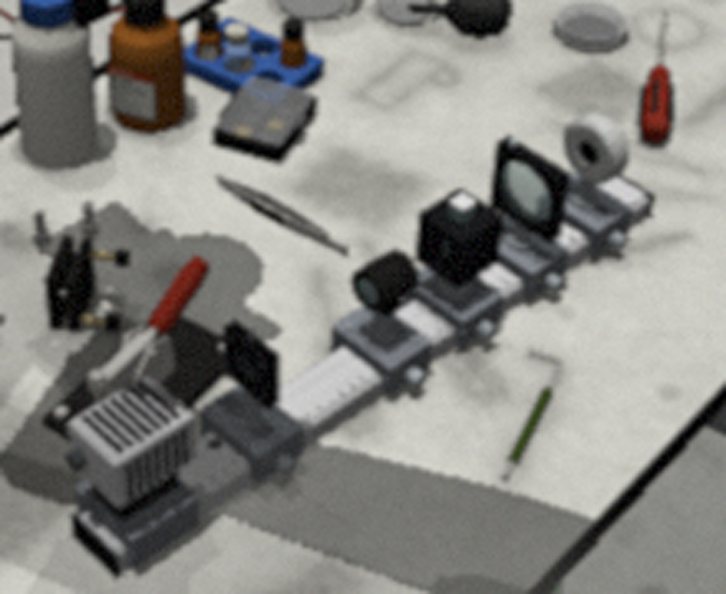

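View pics/final_top.png

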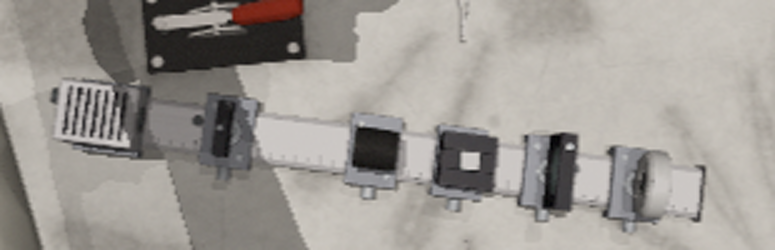

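All four stand upright and level on the rail. In the scene view the iris is at (250,365), tube lens (385,280), large lens (530,190) and sensor (597,150), with its dark window towards the laser. Measured gaps are 68, 70.5 and 69 mm along the rail, and about 61 mm from the iris to the laser front, so I hand in.

```bash
python3 -c "
from station import bot
print(bot.sign_off())"
```

```text
the job is handed in; nothing more can be done
None
```

The job is handed in: iris, focusing lens, collecting lens and power sensor are all seated upright on the rail within about 2 mm of the asked spacing (by the camera), the sensor's window faces the laser, and the gripper is open and clear.

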